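# Unbolt the craft box cover and hang it on the rack

## Robot

A 6-joint arm with a two-finger parallel gripper is mounted at the origin on the work surface. World frame = base frame: x ahead of the robot, y to its left, z up, the work surface at z = 0. Lengths are in m, angles in rad, forces in N, time in s.
With the tool pointing down it reaches from about 0.425 to 0.95 m from the base axis. Payload 3.5 kg.
Tool frame: the origin (TCP) lies midway between the tips of the shut fingers; the grasp point (between the pads) lies 19 mm behind it; z points along the fingers, y is the direction in which the jaws open and shut (so a half turn about z gives the same grasp; the last joint's range is limited). The gripper opens to 85 mm and grips with 20 to 120 N. Pads are 22 mm wide; open, the fingers measure 114 mm over their backs; the gripper's body (76 mm by 85 mm) begins 54 mm behind the grasp point. The pads swing forward as they close: fully open they stand 13 mm farther back than shut.
Start: joints at [1.022, 0.286, 1.577, -0, 1.279, -0.15], TCP at [0.262, 0.622, 0.231] pointing down, gripper open.
Joint ranges: [-2.77, 2.77], [-0.9, 2.22], [0.21, 2.48], [-1.53, 4.67], [0.24, 2.81], [-2.84, 2.84]. Speed limits (rad/s): [2.79, 2.79, 3.14, 3.14, 3.14, 3.14].

## Interface

Orientations are given as a unit quaternion [x, y, z, w].
In Python, from plant import * gives the robot as it stands.
- The arm moves only by the shell command python3 -m jog 'ROWS' [FORCE]. ROWS is a JSON object of lists of equal length, an entry for each row: "travel": the shift along the world's x, y, z in mm, a list of three; "dr": the turn, a rotation vector about the world's x, y, z in degrees, a list of three; "jaw": the closure in counts, from 0 (fully open) to 255 (shut). In form: {"travel": [[x, y, z], ...], "dr": [[wx, wy, wz], ...], "jaw": [jaw, ...]}. A call has 1 to 5 rows; each row shifts and turns the commanded pose from where the row before left it; what a row does not reach is not made up. A row lasts 1/12 s, in which the tool goes at most 41.7 mm and 7.16 degrees, less where a joint would pass 70% of its speed; a pose out of reach is approached as far as the arm can. A call is refused whole if a number of a shift passes 41.7 or a number of a turn 7.16, either way. A call with a gripper value outside its range is refused whole. The fingers move at their own pace and stop on an object; FORCE is the grip in N (left out, the last holds). Time passes only in rows, so rows that do not move let the fingers close. It gives the time, the measured TCP pose, the force and the opening at its end, in the units of the state.
- get_state(): the state, without advancing time (a new reading comes with each control period).
- read_camera(name): name is "scene" or "top"; returns the picture (400x640x3 uint8, red, green, blue); there is no depth.
- camera_info(name): a dict with "K" (3x3 intrinsics, pixels), "k1" (the pictures are not rectified: a ray, as slopes to the right and down, at radius r is drawn at 1 + k1 r^2 times it, then the intrinsics apply), "R" (3x3) and "t" (3): a world point X has camera coordinates R X + t. Camera axes: x right, y down, z forward; pixel columns grow to the right and rows downward; lengths in m; the calibration is good to about 2 mm. A picture is of the moment at which its call begins. camera_info takes no time and is no camera call.
- sign_off(): hands the job in, once; it reports no verdict.
The state is a dict: "time": time; "qpos": joint angles; "dq": joint speeds; "joint_efforts": joint torques, N m; "eef_pos": TCP position; "tcp_rot": TCP orientation; "contact_force": force on the tool from outside, world axes, zero at the start; "wrist_torque": the same for the moment, N m; "opening": opening from 0.0 (shut) to 1.0 (fully open).
Only numpy, scipy, OpenCV 4.12 (cv2) and the standard library are available. Lean on these libraries where they do the work, as an engineer would, in place of code of your own. Each camera call takes 0.05 s, during which the arm holds its last target. There are 200 camera calls.

## Task

Slide both orange bolts of the white craft box fully open, lift the loose blue cover off by its long bar handle, keeping it level, and hang it by that bar in the two upturned hooks of the plywood rack, one hook near each end of the bar. Lower the bar until it rests in both hooks before you let go, then leave it hanging still; do not shift or knock over the glue bottle, tape roll, pencil pot and scissors lying around.

Things in the scene. Friction and masses are not known exactly. Their poses are not given: they have to be found in the camera images.
- toolbox: White open box fixed to the table, 80 (x) by 236 (y) by 85 mm high; grey bracket at each short end reaches to 180 mm from the centre along y, top at 89 mm. Origin under its centre on the table, z up, y along its length.
- latch_a (a joint): Orange sliding bolt at the box's +y end. 0 = shut, its 24 mm wide, 6 mm thick tongue (top 98.5 mm above the table) lying 14 mm over the cover's edge and locking it down; slides straight out along the box's +y to a stop at 0.030 m (fully open). About 1.5 N of friction, stays where left. It starts at 0 to 0.008.
- latch_b (a joint): The same bolt at the box's -y end; slides out along the box's -y, to 0.030 m when fully open.
- latch_a_tab (a point): Middle of the inner face (the one towards the box's centre) of bolt a's upright push tab, moving with the bolt: tab 30 mm wide (x), 8 mm thick (y, all outward of this point), 28 mm tall (14 mm above and below this point). Axes as the box's. Push it outward from the cover side; there is free space over the cover's plate from here to the end of the bar handle.
- latch_b_tab (a point): The same for bolt b at the -y end (its tab is pushed to -y).
- cover: Blue loose cover, a plate 90 (x) by 240 (y) by 6 mm with 8 mm deep locating ribs below, 0.2 to 0.42 kg; lies on the box's rim. Origin at the centre of the plate's underside; y along its length, parallel to the box's at the start; z up.
- handle (a point): Centre of the cover's bar handle: aluminium round bar 10 mm thick, along the cover's y, 160 mm long plus a 15 mm thick, 5 mm long black cap at each end, its centre 59 mm above the plate's underside, with 48 mm free between plate and bar. Two 10 mm posts carry it, 36 mm either side of this point. Axes as the cover's. Grip the bar here between the posts, closing along x.
- rack: Plywood rack fixed to the table: base 190 mm wide, upright panel 170 mm wide, 225 mm high, its front face 75 mm behind (+x of) the origin. Origin on the table straight below the midpoint between the hooks' low points. The hooks come out of the panel towards the rack's -x, the open side.
- seat (a point): Where the centre of the bar handle lies when it is hung: midway between the hooks, 199.5 mm above the table. Axes as the rack's; the hung bar lies along y.
- hook_a: Steel hook of the rack at y = +60 mm, an 8 mm round rod: from the panel it slopes down 14 mm to its low point (axis 190 mm above the table, x = 0 in the rack), then turns up to a tip at x = -22 mm (tip end reaches x = -26 mm and 210 mm above the table). Origin as the rack's.
- hook_b: The same hook at y = -60 mm. Origin as the rack's.
- glue_bottle: White glue bottle with an orange cap, standing, 50 mm diameter, 135 mm high, on the open side of the rack, where the cover may have to pass over it; bystander. Origin at the centre of its underside.
- tape_roll: Green roll of tape lying flat, 76 mm diameter, 22 mm high, near or under the hooks; bystander. Origin at the centre of its underside.
- pencil_pot: Blue pot 72 mm diameter, 95 mm high, with pencils standing up to 175 mm, beyond the work; bystander. Origin at the centre of its underside.
- scissors: Red-handled scissors lying flat, about 160 mm long, 12 mm high, on the robot's side of the box; bystander. Origin on the table under the pivot; blades to y.
There are look-alikes about, which are no part of the job. Of the things shaped like the rack, the plywood one is meant.

How it is judged:
By the outcome, as a careful person would: the job done as asked, in the order asked, and still so for the second after the job is handed in, with the robot touching nothing.
It also fails if it takes over 61 s, if anything falls off the work surface, if the arm or the gripper's body presses on something with over 40 N, if the wrist force passes 120 N, or if a joint passes its speed limit or range.

## Working session

There is one attempt and no reset: what is moved stays moved. The work goes in short steps, Python scripts to look and compute and a shell command to move; the robot and the scene stay as the last step left them, time stands still between calls to the robot, and variables do not carry over. Pictures are saved under pics/ and viewed, about 8 in all and at most 12, crops included, and the job is handed in when it is done.

```bash
ls; mkdir -p pics
python3 - <<'E'
from plant import *
import cv2
for n in("scene","top"):
    im=read_camera(n); cv2.imwrite(f"pics/{n}0.png",im[:,:,::-1]); c=camera_info(n); print(n,c)
print(get_state())
E
```

```text
pics
scene {'K': array([[374.21091886,   0.        , 314.51078494],
       [  0.        , 374.21091886, 200.83408284],
       [  0.        ,   0.        ,   1.        ]]), 'k1': -0.005085112191116275, 'R': array([[-0.87370628,  0.4861376 ,  0.0175374 ],
       [ 0.37818855,  0.70148731, -0.6040604 ],
       [-0.30595874, -0.52113892, -0.79674555]]), 't': array([ 0.38485538, -0.08228233,  1.42675668])}
top {'K': array([[399.74220313,   0.        , 321.93563386],
       [  0.        , 399.74220313, 198.62508795],
       [  0.        ,   0.        ,   1.        ]]), 'k1': -0.013211370794403262, 'R': array([[ 0.0189466 , -0.99980065,  0.00629985],
       [-0.98082709, -0.01980865, -0.19387069],
       [ 0.19395684, -0.00250587, -0.98100686]]), 't': array([-0.003368  ,  0.46044364,  1.14791346])}
{'time': 0.1, 'qpos': array([ 1.02202936e+00,  2.87131473e-01,  1.57809071e+00,  1.21336177e-05,
        1.27859704e+00, -1.49976016e-01]), 'dq': array([ 0.00040993, -0.0024821 , -0.00269683,  0.00044282,  0.00099508,
       -0.00082874]), 'joint_efforts': array([ 1.52685774e-03, -4.07295585e+01, -2.93699294e+01, -1.00184111e-04,
        3.35619654e-03,  1.46043442e-05]), 'eef_pos': array([0.26173443, 0.62151895, 0.23001669]), 'tcp_rot': array([ 1.98078416e-01,  9.80185545e-01, -1.04404099e-03, -3.86542374e-04]), 'contact_force': array([ 0.31223212, -0.2843583 , -0.30451523]), 'wrist_torque': array([-0.0008202 , -0.00555054, -0.03840756]), 'opening': 0.9983619531392379}
```

View pics/scene0.png

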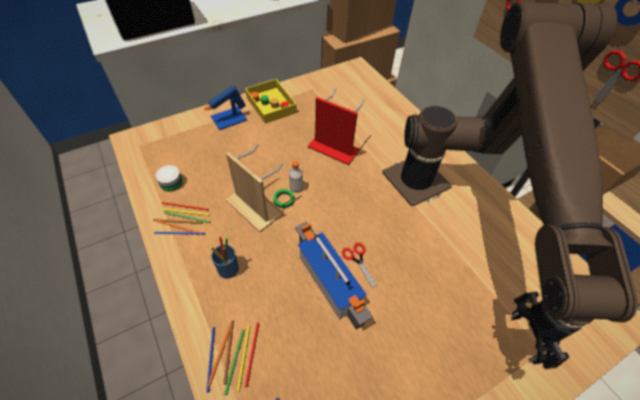

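View pics/top0.png

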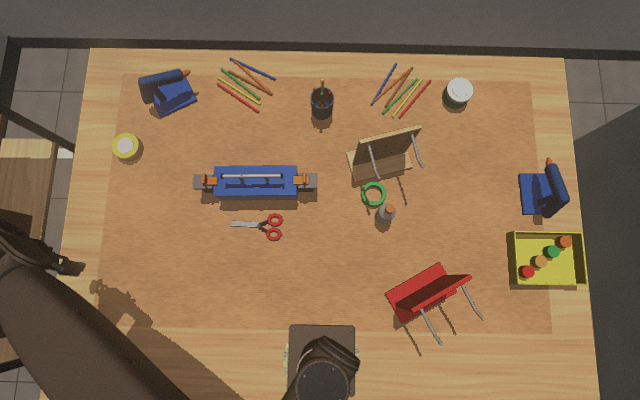

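```bash
cat > h.py <<'E'
from plant import *
import cv2, numpy as np
def ray(n,px):
    c=camera_info(n); K=c["K"]; u=(px[0]-K[0,2])/K[0,0]; v=(px[1]-K[1,2])/K[1,1]
    s=1.0; r2=u*u+v*v
    for _ in range(10): s=1/(1+c["k1"]*r2*s*s)
    return -c["R"].T@c["t"], c["R"].T@np.array([u*s,v*s,1])
def onz(n,px,z):
    o,d=ray(n,px); return o+d*(z-o[2])/d[2]
def tri(p1,p2):
    (o1,d1),(o2,d2)=ray("top",p1),ray("scene",p2)
    s=np.linalg.lstsq(np.c_[d1,-d2],o2-o1,rcond=None)[0]
    a,b=o1+d1*s[0],o2+d2*s[1]; return (a+b)/2,np.linalg.norm(a-b)
def proj(n,X):
    c=camera_info(n); p=c["R"]@np.array(X)+c["t"]; u,v=p[:2]/p[2]; s=1+c["k1"]*(u*u+v*v)
    return np.array([c["K"][0,0]*u*s+c["K"][0,2],c["K"][1,1]*v*s+c["K"][1,2]])
def crop(n,x,y,w,h,f,out):
    im=read_camera(n)[y:y+h,x:x+w,::-1]; cv2.imwrite(out,cv2.resize(im,None,fx=f,fy=f,interpolation=cv2.INTER_CUBIC))
E
python3 - <<'E'
from h import *
T=read_camera("top")[:,:,::-1];S=read_camera("scene")[:,:,::-1]
z=lambda im,x,y,w,h,W,H:cv2.resize(im[y:y+h,x:x+w],(W,H),interpolation=cv2.INTER_CUBIC)
a=z(T,185,110,260,130,780,390)
cv2.imwrite("pics/t1.png",a)
b=z(S,215,130,170,200,510*1,600); cv2.imwrite("pics/s1.png",b)
hsv=cv2.cvtColor(T,cv2.COLOR_BGR2HSV)
m=cv2.inRange(hsv,(108,120,60),(125,255,255)); m[:, :205]=0;m[:,310:]=0;m[:150]=0;m[215:]=0
cs,_=cv2.findContours(m,0,1)
c=max(cs,key=cv2.contourArea); r=cv2.minAreaRect(c);print(r)
for p in cv2.boxPoints(r): print(p,onz("top",p,.091))
E
```

```text
((254.5, 180.5), (29.0, 81.0), 90.0)
[214. 166.] [0.54182665 0.32187168 0.091     ]
[295. 166.] [0.54662815 0.08605427 0.091     ]
[295. 195.] [0.46038748 0.08328622 0.091     ]
[214. 195.] [0.45568948 0.31569973 0.091     ]
```

View pics/t1.png

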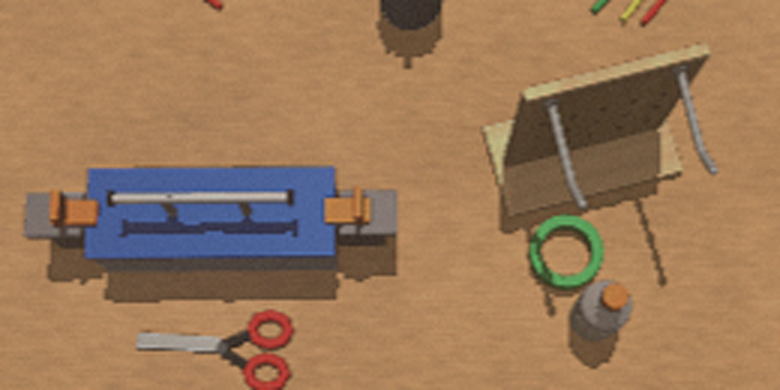

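View pics/s1.png

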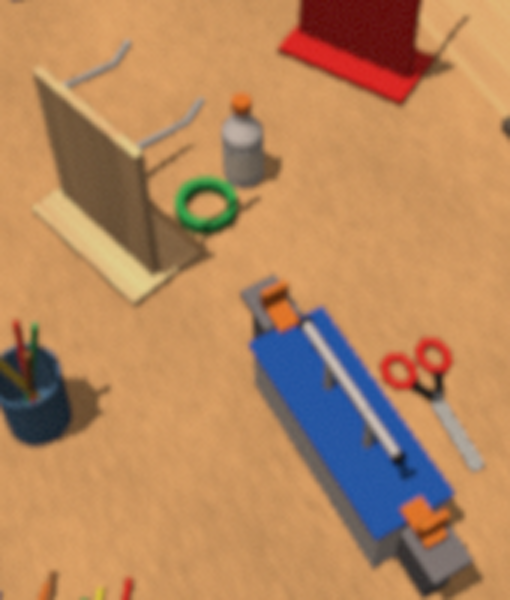

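Run:
```python
from h import *
t=lambda x,y:((x+.5)/3-.5+185,(y+.5)/3-.5+110)
s=lambda x,y:((x+.5)/3-.5+215,(y+.5)/3-.5+130)
np.set_printoptions(precision=4,suppress=True)
for n,a,b in [("barL",(110,198),(400,457)),("barR",(292,197),(307,323)),("tipa",(583,206),(201,102)),("tipb",(713,170),(128,44)),
 ("glueCap",(615,296),(241,101))]:
    print(n,*tri(t(*a),s(*b)))
z=lambda p,h:onz("top",t(*p),h)
for p in [(88,169),(334,167),(337,256),(87,258)]:print("cov",z(p,.091))
for p in [(110,198),(292,197)]:print("bar",z(p,.144))
for p in [(583,206),(713,170)]:print("tip",z(p,.207))
for p in [(528,100),(707,52)]:print("panelfronttop",z(p,.225))
for p in [(55,207),(361,206)]:print("tabtop",z(p,.12))
print("glue",z((615,296),.135),"tape",z((566,251),.022))
# scene rays
print("bar S",[onz("scene",s(*p),.144) for p in[(400,457),(307,323)]])
print("tip S",[onz("scene",s(*p),.207) for p in[(201,102),(128,44)]])
```

```text
barL [0.4992 0.2851 0.1448] 0.001220561140855334
barR [0.5035 0.1191 0.1409] 0.004075448168979195
tipa [ 0.4863 -0.1418  0.2001] 0.0016237442788247848
tipb [ 0.5202 -0.2556  0.2031] 0.0021010111171593875
glueCap [ 0.4197 -0.1811  0.1303] 0.0008713559141593861
cov [0.5418 0.3219 0.091 ]
cov [0.5487 0.0832 0.091 ]
cov [0.4605 0.0775 0.091 ]
cov [0.4537 0.3165 0.091 ]
bar [0.4999 0.2849 0.144 ]
bar [0.5042 0.1174 0.144 ]
tip [ 0.4852 -0.1413  0.207 ]
tip [ 0.5199 -0.2553  0.207 ]
panelfronttop [ 0.5743 -0.0918  0.225 ]
panelfronttop [ 0.6217 -0.2486  0.225 ]
tabtop [0.4962 0.3422 0.12  ]
tabtop [0.503  0.0547 0.12  ]
glue [ 0.4192 -0.1806  0.135 ] tape [ 0.4846 -0.1511  0.022 ]
bar S [array([0.4985, 0.2852, 0.144 ]), array([0.5031, 0.1223, 0.144 ])]
tip S [array([ 0.4883, -0.1352,  0.207 ]), array([ 0.5208, -0.2507,  0.207 ])]
```

The box centre is near (0.5015, 0.200) with a yaw of about 1.6°, and the plywood rack yaw is about 16.9° with its seat near (0.525, -0.190). I'll move to bolt a with the fingers shut.

```bash
python3 -m jog '{"travel":[[20,-26,0],[20,-26,0],[20,-26,0],[20,-26,0],[20,-26,0]],"dr":[[0,0,-5.5],[0,0,-5.5],[0,0,-5.5],[0,0,-5.5],[0,0,-5.5]],"jaw":[255,255,255,255,255]}' 60
python3 -m jog '{"travel":[[20,-26,0],[20,-26,0],[20,-26,0],[20,-26,0],[20,-26,0]],"dr":[[0,0,-5.5],[0,0,-5.5],[0,0,-5.5],[0,0,-5.5],[0,0,-5.5]],"jaw":[255,255,255,255,255]}'
python3 -m jog '{"travel":[[18,-25,0],[18,-25,0],[0,0,0]],"dr":[[0,0,-5.3],[0,0,-5.3],[0,0,0]],"jaw":[255,255,255]}'
cat >> h.py <<'E'
def st():
    s=get_state(); q=s["tcp_rot"]; from scipy.spatial.transform import Rotation as R
    M=R.from_quat(q).as_matrix()
    print("t",round(s["time"],2),"pos",np.round(s["eef_pos"]*1e3,1),"jawyaw",round(np.degrees(np.arctan2(M[1,1],M[0,1])),2),"tilt xy",np.round(np.degrees(M[:2,2]),2),"F",np.round(s["contact_force"],1),"M",np.round(s["wrist_torque"],2),"open",round(s["opening"],3))
E
python3 -c "from h import *;st();print(get_state()['qpos'])"
```

```text
time: 0.62
eef_pos: [0.3626, 0.4907, 0.231]
tcp_rot: [0.427, 0.904, -0.0, -0.0]
contact_force: [0.6, 1.4, -0.0]
opening: 0.299
time: 1.03
eef_pos: [0.4627, 0.3606, 0.2312]
tcp_rot: [0.63, 0.776, -0.0, -0.0]
contact_force: [0.7, -0.1, -0.9]
opening: -0.001
time: 1.28
eef_pos: [0.5008, 0.308, 0.2312]
tcp_rot: [0.7, 0.714, -0.0, 0.001]
contact_force: [-0.6, -0.6, -1.2]
opening: 0.002
t 1.28 pos [500.8 308.  231.2] jawyaw 1.11 tilt xy [ 0.07 -0.11] F [-0.6 -0.6 -1.2] M [0.05 0.03 0.06] open 0.002
[ 0.3798995   0.0965656   1.79630099 -0.00228524  1.24831018  0.36125355]
```

```bash
python3 -m jog '{"travel":[[-2,3,-35],[0,0,-35],[0,0,-30],[0,0,-20],[0,0,-6]],"dr":[[0,0,0.5],[0,0,0],[0,0,0],[0,0,0],[0,0,0]],"jaw":[255,255,255,255,255]}'
python3 -m jog '{"travel":[[0,0,0],[0,3,0],[0,3,0],[0,3,0],[0,3,0]],"dr":[[0,0,0],[0,0,0],[0,0,0],[0,0,0],[0,0,0]],"jaw":[255,255,255,255,255]}'
python3 -c "
from h import *
st();crop('top',185,150,150,70,5,'pics/t2.png')"
```

```text
time: 1.7
eef_pos: [0.4928, 0.3141, 0.1005]
tcp_rot: [0.694, 0.72, -0.004, -0.002]
contact_force: [0.2, 0.0, -0.1]
opening: -0.001
time: 2.12
eef_pos: [0.4971, 0.328, 0.1073]
tcp_rot: [0.694, 0.72, 0.002, 0.001]
contact_force: [0.3, -0.2, -0.4]
opening: -0.005
t 2.12 pos [497.1 328.  107.3] jawyaw 2.07 tilt xy [0.18 0.08] F [ 0.3 -0.2 -0.4] M [ 0.02 -0.03 -0.02] open -0.005
```

View pics/t2.png

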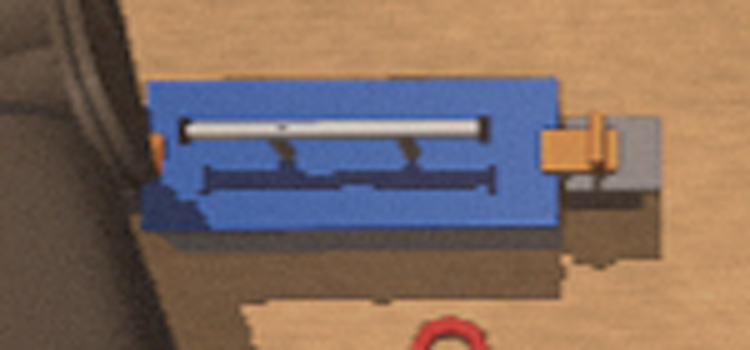

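The view shows the gripper hiding bolt a, at the left edge of the crop. Bolt b's tab sits at crop (597,143), and there is no contact yet. I'll keep pushing in small steps.

```bash
for i in 1 2; do python3 -m jog '{"travel":[[0,3,0],[0,3,0],[0,3,0],[0,3,0],[0,0,0]],"dr":[[0,0,0],[0,0,0],[0,0,0],[0,0,0],[0,0,0]],"jaw":[255,255,255,255,255]}' >/dev/null; python3 -c "from h import *;st()"; done
python3 -m jog '{"travel":[[0,2,0],[0,2,0],[0,2,0],[0,2,0],[0,0,0]],"dr":[[0,0,0],[0,0,0],[0,0,0],[0,0,0],[0,0,0]],"jaw":[255,255,255,255,255]}' >/dev/null; python3 -c "from h import *;st()"
```

```text
t 2.58 pos [496.1 339.6 105.4] jawyaw 2.06 tilt xy [0.02 0.03] F [ 0.2 -0.7 -0.6] M [ 0.   -0.03 -0.01] open -0.001
t 3.0 pos [495.8 351.7 105.1] jawyaw 2.07 tilt xy [-0.02  0.03] F [ 0.6 -0.2 -0.5] M [-0.03  0.01  0.  ] open -0.001
t 3.42 pos [495.7 356.7 105. ] jawyaw 2.13 tilt xy [-0.13 -0.37] F [-1.6 -9.2  2.7] M [-1.42  0.27  0.02] open -0.001
```

```bash
python3 -m jog '{"travel":[[0,1,0],[0,1,0],[0,1,0],[0,0,0]],"dr":[[0,0,0],[0,0,0],[0,0,0],[0,0,0]],"jaw":[255,255,255,255]}' >/dev/null; python3 -c "from h import *;st();crop('scene',290,240,120,100,6,'pics/s2.png')"
```

```text
t 3.75 pos [495.7 356.8 105. ] jawyaw 2.17 tilt xy [-0.23 -0.73] F [ -2.3 -18.2   4.9] M [-2.65  0.35  0.  ] open 0.002
```

View pics/s2.png

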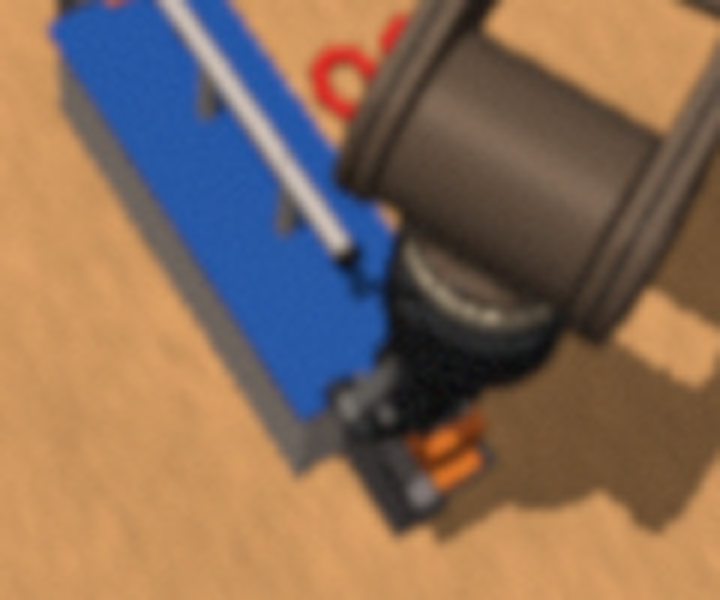

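Bolt a is at its stop: it doesn't move under 18 N, and its tab (crop 450,445) is now over the outer bracket. Next is bolt b.

```bash
python3 -m jog '{"travel":[[0,-15,0],[0,-10,20],[0,-15,35],[0,-20,30],[0,-35,0]],"dr":[[0,0,0],[0,0,0],[0,0,0],[0,0,0],[0,0,0]],"jaw":[255,255,255,255,255]}' >/dev/null
python3 -m jog '{"travel":[[2,-40,0],[2,-40,0],[2,-40,0],[2,-40,0],[1,-20,0]],"dr":[[0,0,0],[0,0,0],[0,0,0],[0,0,0],[0,0,0]],"jaw":[255,255,255,255,255]}'  >/dev/null
python3 -m jog '{"travel":[[0,0,0],[0,0,0]],"dr":[[0,0,0],[0,0,0]],"jaw":[255,255]}'  >/dev/null
python3 -c "from h import *;st();crop('top',185,150,150,70,5,'pics/t3.png')"
```

```text
t 4.8 pos [505.4  86.4 190.5] jawyaw 1.88 tilt xy [0.08 0.07] F [ 0.   0.5 -0.2] M [-0.07  0.01  0.03] open -0.005
```

View pics/t3.png

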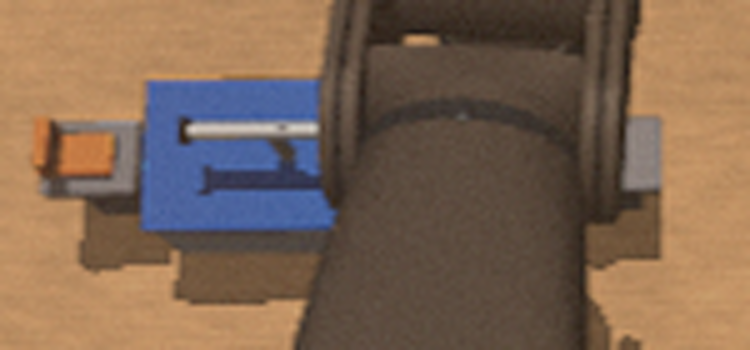

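Bolt a's tongue (crop 60–113, 155) is well clear of the cover's edge at 145. I'll lower at b and push.

```bash
python3 -m jog '{"travel":[[0,2,-30],[0,0,-30],[0,0,-18],[0,0,-8],[0,0,0]],"dr":[[0,0,0],[0,0,0],[0,0,0],[0,0,0],[0,0,0]],"jaw":[255,255,255,255,255]}' >/dev/null; python3 -c "from h import *;st()"
for i in 1 2 3; do python3 -m jog '{"travel":[[0,-3,0],[0,-3,0],[0,-3,0],[0,-3,0],[0,0,0]],"dr":[[0,0,0],[0,0,0],[0,0,0],[0,0,0],[0,0,0]],"jaw":[255,255,255,255,255]}' >/dev/null; python3 -c "from h import *;st()"; done
python3 -m jog '{"travel":[[0,-3,0],[0,-3,0],[0,0,0]],"dr":[[0,0,0],[0,0,0],[0,0,0]],"jaw":[255,255,255]}' >/dev/null; python3 -c "from h import *;st()"
```

```text
t 5.27 pos [503.3  90.4 102. ] jawyaw 2.16 tilt xy [-0.27  0.03] F [ 0.  -1.6  0.2] M [-0.01  0.03 -0.  ] open 0.001
t 5.68 pos [505.8  76.4 105.4] jawyaw 2.01 tilt xy [ 0.12 -0.01] F [ 0.3 -0.2 -1.1] M [-0.02  0.03  0.01] open -0.002
t 6.1 pos [505.2  64.5 104.5] jawyaw 2.03 tilt xy [ 0.02 -0.02] F [-0.1 -0.2 -1. ] M [0.07 0.   0.02] open 0.001
t 6.52 pos [505.   52.4 104.2] jawyaw 2.03 tilt xy [-0.02 -0.03] F [-0.  -1.1  0.1] M [-0.    0.02  0.04] open -0.002
t 6.77 pos [504.9  48.7 104.2] jawyaw 1.93 tilt xy [-0.01  0.29] F [1.8 9.  0.5] M [ 1.29 -0.23 -0.  ] open 0.002
```

```bash
python3 -m jog '{"travel":[[0,-1,0],[0,-1,0],[0,-1,0],[0,0,0]],"dr":[[0,0,0],[0,0,0],[0,0,0],[0,0,0]],"jaw":[255,255,255,255]}' >/dev/null; python3 -c "from h import *;st()"
python3 -m jog '{"travel":[[0,15,0],[0,10,20],[0,15,35],[0,20,35],[0,35,0]],"dr":[[0,0,0],[0,0,0],[0,0,0],[0,0,0],[0,0,0]],"jaw":[255,255,255,255,255]}' >/dev/null
python3 -m jog '{"travel":[[-3,35,0],[0,25,0],[0,0,0],[0,0,0]],"dr":[[0,0,0],[0,0,0],[0,0,0],[0,0,0]],"jaw":[0,0,0,0]}'  >/dev/null
python3 - <<'E'
from h import *
st()
S=read_camera("scene")[:,:,::-1];T=read_camera("top")[:,:,::-1]
z=lambda im,x,y,w,h,f:cv2.resize(im[y:y+h,x:x+w],None,fx=f,fy=f,interpolation=cv2.INTER_CUBIC)
a=z(S,280,210,120,120,5);b=z(T,185,150,150,70,4)[:, :]
out=np.zeros((600,800,3),np.uint8); out=cv2.imwrite("pics/s3.png",cv2.vconcat([cv2.resize(a,(600,320),fx=0,fy=0),b])) if 0 else cv2.imwrite("pics/s3.png",cv2.vconcat([cv2.copyMakeBorder(z(S,280,215,130,115,2.8),0,0,0,236,0),b][0:1]+[cv2.resize(b,(600,280))]))
E
```

```text
t 7.1 pos [504.9  48.5 104.2] jawyaw 1.87 tilt xy [0.02 0.63] F [ 1.4 16.9  0.6] M [ 2.65 -0.33 -0.  ] open -0.001
t 7.85 pos [501.5 199.5 193.9] jawyaw 2.21 tilt xy [-0.06 -0.08] F [-0.4  0.3 -0.6] M [-0.03  0.03 -0.  ] open 0.565
```

View pics/s3.png

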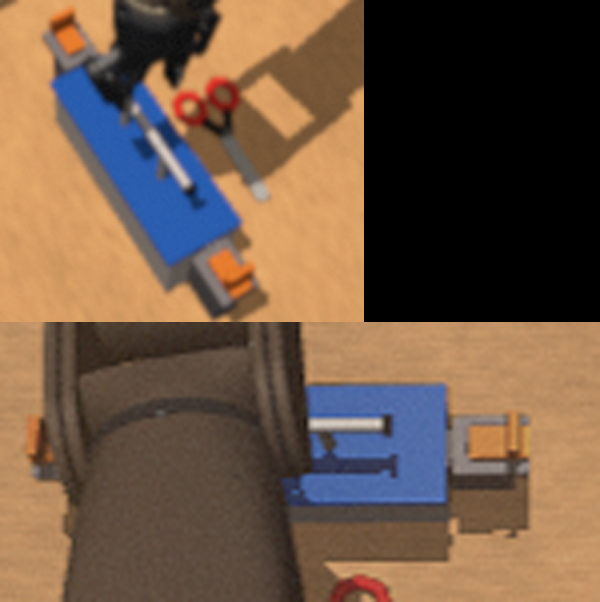

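Both bolts are fully open, with a's tongue at crop (235,265) and b's tongue at crop (487,440), both clear of the plate. I'll go down over the bar and grip it.

```bash
python3 -m jog '{"travel":[[0,2,0],[0,0,-25],[0,0,-25],[0,0,-14],[0,0,-5]],"dr":[[0,0,-0.3],[0,0,0],[0,0,0],[0,0,0],[0,0,0]],"jaw":[0,0,0,0,0]}' >/dev/null; 
python3 -m jog '{"travel":[[0,0,0],[0,0,0],[0,0,0]],"dr":[[0,0,0],[0,0,0],[0,0,0]],"jaw":[0,0,0]}' >/dev/null; python3 -c "from h import *;st()"
for i in 1 2 3; do python3 -m jog '{"travel":[[0,0,0],[0,0,0],[0,0,0],[0,0,0]],"dr":[[0,0,0],[0,0,0],[0,0,0],[0,0,0]],"jaw":[255,255,255,255]}' 70 >/dev/null; python3 -c "from h import *;st()"; done
```

```text
t 8.62 pos [503.3 200.9 126.9] jawyaw 1.71 tilt xy [0.16 0.03] F [-0.4 -0.4  0.9] M [0.05 0.01 0.05] open 1.003
t 8.95 pos [502.3 201.1 125.9] jawyaw 1.75 tilt xy [0.05 0.01] F [ 0.2  0.5 -0.3] M [-0.04 -0.03  0.01] open 0.453
t 9.28 pos [502.3 201.1 125.4] jawyaw 1.75 tilt xy [0.04 0.01] F [ 0.8 -0.1  0.5] M [ 0.01 -0.12  0.07] open 0.086
t 9.62 pos [502.3 201.1 125.3] jawyaw 1.75 tilt xy [0.03 0.01] F [ 1.6 -0.2 -1. ] M [ 0.03 -0.23  0.02] open 0.092
```

```bash
python3 -m jog '{"travel":[[0,0,2],[0,0,4],[0,0,6],[0,0,8],[0,0,10]],"dr":[[0,0,0],[0,0,0],[0,0,0],[0,0,0],[0,0,0]],"jaw":[255,255,255,255,255]}' >/dev/null;python3 -c "from h import *;st()" 
python3 -m jog '{"travel":[[0,0,15],[0,0,15],[0,0,14],[0,0,8],[0,0,0]],"dr":[[0,0,0],[0,0,0],[0,0,0],[0,0,0],[0,0,0]],"jaw":[255,255,255,255,255]}' >/dev/null;python3 -c "from h import *;st()" 
python3 -m jog '{"travel":[[0,0,0],[0,0,0]],"dr":[[0,0,0],[0,0,0]],"jaw":[255,255]}' >/dev/null;python3 -c "from h import *;st()
crop('scene',215,100,190,190,3,'pics/s4.png')"
```

```text
t 10.03 pos [501.5 200.9 155.5] jawyaw 1.76 tilt xy [-0.1  -0.02] F [ 0.5  0.1 -3.9] M [-0.01  0.01  0.05] open 0.094
t 10.45 pos [503.6 201.4 210.7] jawyaw 1.76 tilt xy [0.32 0.06] F [-0.   0.1 -2.5] M [-0.02  0.01 -0.01] open 0.091
t 10.62 pos [501.5 200.9 206.5] jawyaw 1.75 tilt xy [-0.09 -0.02] F [ 0.   0.8 -3.1] M [-0.05  0.01  0.02] open 0.092
```

View pics/s4.png

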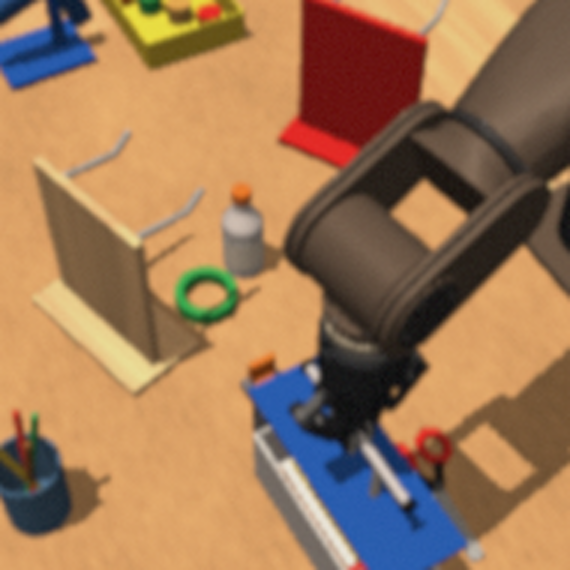

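The cover is lifted level: the moment is near 0 and the weight about 3 N. I'll check the red rack's clearance first.

```bash
python3 - <<'E'
from h import *
for p in[(388,298),(440,264),(470,276)]: print(onz("top",p,.225))
E
python3 -m jog '{"travel":[[-6,-8,0],[-11,-16,0],[-14,-20,0],[-14,-20,0],[-11,-20,0]],"dr":[[0,0,1],[0,0,1.5],[0,0,1.5],[0,0,1.5],[0,0,1.5]],"jaw":[255,255,255,255,255]}'
python3 -c "from h import *;st()"
```

```text
[ 0.18373599 -0.15787771  0.225     ]
[ 0.26715618 -0.2867459   0.225     ]
[ 0.2394602  -0.35929033  0.225     ]
time: 11.08
eef_pos: [0.4443, 0.1164, 0.2058]
tcp_rot: [0.65, 0.76, -0.001, -0.001]
contact_force: [0.6, 0.6, -2.1]
opening: 0.088
t 11.08 pos [444.3 116.4 205.8] jawyaw 8.87 tilt xy [-0.18 -0.01] F [ 0.6  0.6 -2.1] M [-0.01  0.01 -0.01] open 0.088
```

```bash
python3 -m jog '{"travel":[[0,-22,0],[0,-22,1],[0,-22,1],[0,-22,0],[0,-22,0]],"dr":[[0,0,1.6],[0,0,1.6],[0,0,1.6],[0,0,1.6],[0,0,1.6]],"jaw":[255,255,255,255,255]}' >/dev/null;python3 -c "from h import *;st()" 
python3 -m jog '{"travel":[[0,-22,0],[0,-22,0],[0,-22,0],[0,-22,0],[0,-22,0]],"dr":[[0,0,0],[0,0,0],[0,0,0],[0,0,0],[0,0,0]],"jaw":[255,255,255,255,255]}' >/dev/null;python3 -c "from h import *;st()" 
python3 -m jog '{"travel":[[0,-22,0],[0,-22,0],[0,-20,0],[0,-16,0],[0,-10,0]],"dr":[[0,0,0],[0,0,0],[0,0,0],[0,0,0],[0,0,0]],"jaw":[255,255,255,255,255]}' >/dev/null;python3 -c "from h import *;st()" 
python3 -m jog '{"travel":[[0,0,0],[0,0,0],[0,0,0]],"dr":[[0,0,0],[0,0,0],[0,0,0]],"jaw":[255,255,255]}' >/dev/null;python3 -c "
from h import *
st();crop('scene',200,100,200,150,4,'pics/s5.png')"
```

```text
t 11.5 pos [445.3   6.2 208.4] jawyaw 16.84 tilt xy [-0.09  0.02] F [-0.7 -0.6 -3. ] M [-0.02 -0.04  0.1 ] open 0.083
t 11.92 pos [ 445.4 -103.8  208.2] jawyaw 16.74 tilt xy [-0.1   0.05] F [ 0.3 -0.1 -2.9] M [-0.05 -0.02  0.02] open 0.091
t 12.33 pos [ 445.5 -194.3  208.3] jawyaw 16.67 tilt xy [-0.09  0.04] F [ 1.3 -0.5 -3.1] M [0.05 0.04 0.01] open 0.091
t 12.58 pos [ 445.8 -192.   208.8] jawyaw 16.77 tilt xy [-0.05  0.07] F [-0.1  0.4 -2.3] M [ 0.02  0.01 -0.04] open 0.092
```

View pics/s5.png

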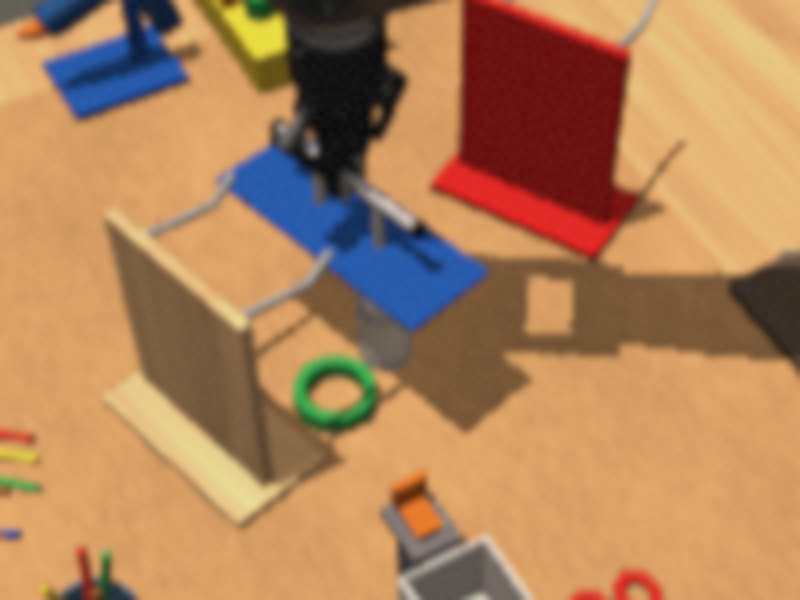

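The cover is level, clear above the glue bottle, with the hook tips at crop (228,182) and (325,255), in front of its edge. I'll align in y, then advance along the rack's +x.

```bash
python3 -m jog '{"travel":[[0,-8,0],[0,-10,0],[0,-4,0],[0,0,0],[0,0,0]],"dr":[[0,0,0],[0,0,0],[0,0,0],[0,0,0],[0,0,0]],"jaw":[255,255,255,255,255]}' >/dev/null;python3 -c "from h import *;st()" 
python3 -m jog '{"travel":[[8,2.4,0],[8,2.4,0],[8,2.4,0],[8,2.4,0],[8,2.4,0]],"dr":[[0,0,0],[0,0,0],[0,0,0],[0,0,0],[0,0,0]],"jaw":[255,255,255,255,255]}' >/dev/null;python3 -c "from h import *;st()" 
python3 -m jog '{"travel":[[8,2.4,0],[8,2.4,0],[8,2.4,0],[8,2.4,0],[6,2,0]],"dr":[[0,0,0],[0,0,0],[0,0,0],[0,0,0],[0,0,0]],"jaw":[255,255,255,255,255]}' >/dev/null;python3 -c "from h import *;st()" 
python3 -m jog '{"travel":[[0,0,0],[0,0,0],[0,0,0]],"dr":[[0,0,0],[0,0,0],[0,0,0]],"jaw":[255,255,255]}' >/dev/null;python3 -c "
from h import *
st();crop('scene',215,110,120,110,5,'pics/s6.png')"
```

```text
t 13.05 pos [ 446.1 -215.3  209.4] jawyaw 16.7 tilt xy [-0.    0.02] F [-0.3  0.3 -2.7] M [ 0.02 -0.02 -0.02] open 0.088
t 13.47 pos [ 487.2 -202.4  209.3] jawyaw 16.79 tilt xy [0.   0.01] F [ 0.1  0.7 -2.6] M [-0.01 -0.01 -0.04] open 0.091
t 13.88 pos [ 525.1 -191.1  209.3] jawyaw 16.76 tilt xy [0.01 0.  ] F [-0.9  0.5 -2.4] M [ 0.02  0.03 -0.02] open 0.091
t 14.13 pos [ 523.9 -191.4  209.2] jawyaw 16.75 tilt xy [-0.03  0.  ] F [-0.2 -0.2 -2.7] M [ 0.08 -0.    0.02] open 0.088
```

View pics/s6.png

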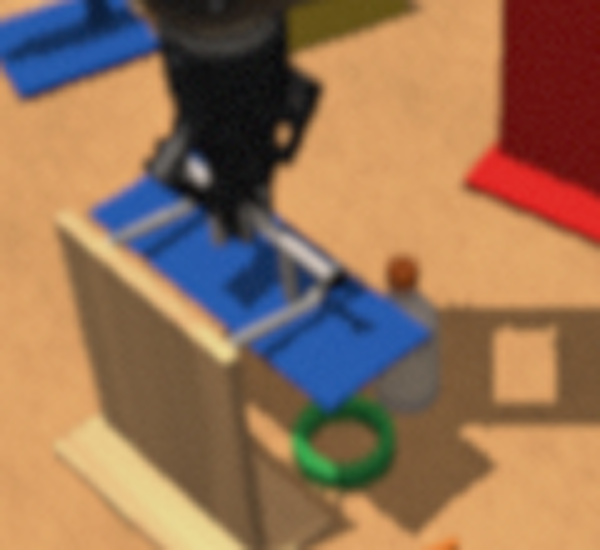

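Run:
```python
from h import *
s=get_state()["eef_pos"]; a=np.radians(16.8); y=np.array([-np.sin(a),np.cos(a),0]);x=np.array([np.cos(a),np.sin(a),0])
f=lambda n,X:np.round((proj(n,X)-[215,110]+.5)*5-.5)
b=s+[0,0,.0187]
print("cap end+",f("scene",b+.085*y),"post top",f("scene",b+.036*y))
S=np.array([.525,-.190,0])
for yy in(.06,-.06):
  print("hook low",f("scene",S+yy*y+[0,0,.19]),"tip",f("scene",S-.023*x+yy*y+[0,0,.207]),"root",f("scene",S+.075*x+yy*y+[0,0,.204]))
```

```text
cap end+ [336. 280.] post top [282. 239.]
hook low [311. 302.] tip [336. 265.] root [219. 351.]
hook low [188. 206.] tip [212. 170.] root [ 96. 250.]
```

```bash
python3 -m jog '{"travel":[[1,0,-4],[0,0,-5],[0,0,-5],[0,0,-4],[0,0,-2]],"dr":[[0,0,0],[0,0,0],[0,0,0],[0,0,0],[0,0,0]],"jaw":[255,255,255,255,255]}' >/dev/null;python3 -c "from h import *;st()" 
for i in 1 2; do python3 -m jog '{"travel":[[0,0,-1],[0,0,-1],[0,0,-1],[0,0,0]],"dr":[[0,0,0],[0,0,0],[0,0,0],[0,0,0]],"jaw":[255,255,255,255]}' >/dev/null;python3 -c "from h import *;st()" ; done
```

```text
t 14.6 pos [ 524.4 -191.1  188. ] jawyaw 16.74 tilt xy [-0.1   0.06] F [-0.4  0.1 -2.3] M [0.01 0.   0.01] open 0.09
t 14.93 pos [ 525.1 -191.4  186.3] jawyaw 16.75 tilt xy [ 0. -0.] F [-0.3  0.6 -3.7] M [-0.    0.06  0.02] open 0.088
t 15.27 pos [ 525.1 -191.4  183.3] jawyaw 16.74 tilt xy [ 0.01 -0.  ] F [-0.8 -0.9 -2.3] M [-0.    0.04  0.01] open 0.086
```

```bash
for i in 1 2 3; do python3 -m jog '{"travel":[[0,0,-1],[0,0,-0.5],[0,0,0]],"dr":[[0,0,0],[0,0,0],[0,0,0]],"jaw":[255,255,255]}' >/dev/null;python3 -c "from h import *;st()" ; done
```

```text
t 15.52 pos [ 525.6 -191.4  182.6] jawyaw 16.74 tilt xy [ 0.09 -0.02] F [-0.3  1.1 -0.1] M [ 0.17 -0.05 -0.05] open 0.09
t 15.77 pos [ 526.2 -191.6  182. ] jawyaw 16.74 tilt xy [ 0.18 -0.05] F [1.4 1.1 5.4] M [ 0.4  -0.11 -0.07] open 0.089
t 16.02 pos [ 526.8 -191.6  181.5] jawyaw 16.75 tilt xy [ 0.27 -0.07] F [1.  2.9 7.6] M [ 0.45 -0.13 -0.01] open 0.089
```

```bash
python3 -m jog '{"travel":[[1,0,0],[1,0,0],[0,0,0]],"dr":[[0,0,0],[0,0,0],[0,0,0]],"jaw":[255,255,255]}' >/dev/null;python3 -c "from h import *;st()" 
python3 -m jog '{"travel":[[0,0,0],[0,0,0],[0,0,0]],"dr":[[0,0,0],[0,0,0],[0,0,0]],"jaw":[255,255,255]}' 20 >/dev/null;python3 -c "from h import *;st()" 
python3 -m jog '{"travel":[[0,0,-0.5],[0,0,-0.5],[0,0,0]],"dr":[[0,0,0],[0,0,0],[0,0,0]],"jaw":[255,255,255]}' 20 >/dev/null;python3 -c "from h import *;st()
crop('scene',215,110,120,110,5,'pics/s7.png')"
```

```text
t 16.27 pos [ 528.2 -191.7  180.7] jawyaw 16.73 tilt xy [ 0.17 -0.06] F [0.6 1.5 6.4] M [ 0.34  0.01 -0.12] open 0.09
t 16.52 pos [ 528.2 -191.7  180.7] jawyaw 16.72 tilt xy [ 0.19 -0.06] F [0.5 2.  5.8] M [ 0.34 -0.08 -0.13] open 0.091
t 16.77 pos [ 528.3 -191.6  180.6] jawyaw 16.73 tilt xy [ 0.18 -0.06] F [-0.7  2.2  8.8] M [ 0.45  0.22 -0.12] open 0.086
```

View pics/s7.png

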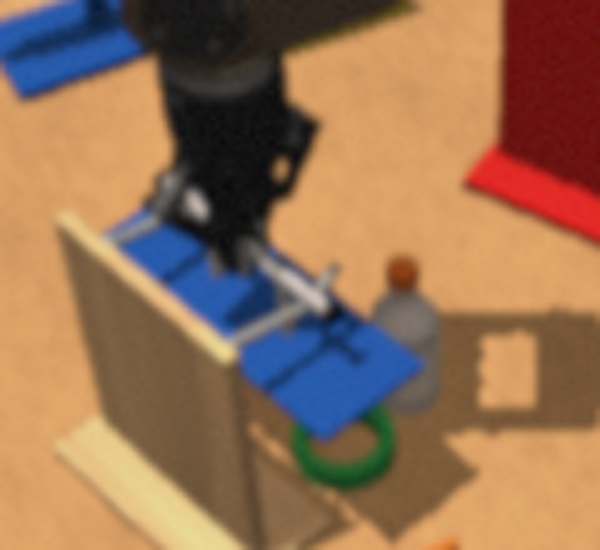

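Hook a's tip (crop 333,272) stands in front of the bar, and the height has stopped at the seat value (bar centre ≈ 0.1993). I'll ease the downward press, open, and rise.

```bash
python3 -m jog '{"travel":[[0,0,0.5],[0,0,0.5],[0,0,0]],"dr":[[0,0,0],[0,0,0],[0,0,0]],"jaw":[255,255,255]}' >/dev/null;python3 -c "from h import *;st()" 
python3 -m jog '{"travel":[[0,0,0],[0,0,0],[0,0,0],[0,0,0],[0,0,0]],"dr":[[0,0,0],[0,0,0],[0,0,0],[0,0,0],[0,0,0]],"jaw":[200,160,120,80,40]}' >/dev/null;python3 -c "from h import *;st()" 
python3 -m jog '{"travel":[[0,0,0],[0,0,0],[0,0,0],[0,0,0],[0,0,0]],"dr":[[0,0,0],[0,0,0],[0,0,0],[0,0,0],[0,0,0]],"jaw":[10,10,10,10,10]}' >/dev/null;python3 -c "from h import *;st()"
```

```text
t 17.07 pos [ 528.2 -191.7  180.6] jawyaw 16.73 tilt xy [ 0.19 -0.06] F [0.6 2.1 7.1] M [ 0.38 -0.11 -0.07] open 0.085
t 17.48 pos [ 526.7 -191.3  178.1] jawyaw 16.75 tilt xy [-0.07  0.02] F [ 0.5 -0.1 -1. ] M [ 0.01 -0.03 -0.04] open 0.771
t 17.9 pos [ 527.1 -191.4  178.8] jawyaw 16.75 tilt xy [ 0. -0.] F [ 0.2  0.6 -0.2] M [-0.03  0.01  0.01] open 0.96
```

```bash
python3 -m jog '{"travel":[[0,0,3],[0,0,8],[0,0,12],[0,0,15],[0,0,15]],"dr":[[0,0,0],[0,0,0],[0,0,0],[0,0,0],[0,0,0]],"jaw":[10,10,10,10,10]}' >/dev/null;python3 -c "from h import *;st()" 
python3 -m jog '{"travel":[[0,0,20],[0,0,20],[0,0,20],[0,0,20],[0,0,20]],"dr":[[0,0,0],[0,0,0],[0,0,0],[0,0,0],[0,0,0]],"jaw":[10,10,10,10,10]}' >/dev/null;python3 -c "from h import *;st()" 
python3 -m jog '{"travel":[[0,40,0],[0,40,0],[0,40,0],[0,40,0],[0,40,0]],"dr":[[0,0,0],[0,0,0],[0,0,0],[0,0,0],[0,0,0]],"jaw":[10,10,10,10,10]}' >/dev/null
python3 -m jog '{"travel":[[0,40,0],[0,40,0],[0,30,0],[0,20,0],[0,0,0]],"dr":[[0,0,0],[0,0,0],[0,0,0],[0,0,0],[0,0,0]],"jaw":[10,10,10,10,10]}' >/dev/null
python3 - <<'E'
from h import *
st()
T=read_camera("top");S=read_camera("scene"); T0=cv2.imread("pics/top0.png")[:,:,::-1];S0=cv2.imread("pics/scene0.png")[:,:,::-1]
cv2.imwrite("pics/topE.png",T[:,:,::-1]);cv2.imwrite("pics/sceneE.png",S[:,:,::-1])
def blue(im,x0,x1,y0,y1):
    m=cv2.inRange(cv2.cvtColor(np.ascontiguousarray(im),cv2.COLOR_RGB2HSV),(106,120,60),(125,255,255)); k=np.zeros_like(m);k[y0:y1,x0:x1]=m[y0:y1,x0:x1]
    cs,_=cv2.findContours(k,0,1); return cv2.convexHull(max(cs,key=cv2.contourArea))
h=blue(T,320,450,100,260); r=cv2.minAreaRect(h)
print("top rect",r); 
for p in cv2.boxPoints(r):print(np.round(p,1),np.round(onz("top",p,.1465),4))
a=np.radians(16.8);x=np.array([np.cos(a),np.sin(a),0]);y=np.array([-np.sin(a),np.cos(a),0]);C=np.array([.527,-.1915,.1465])
print("expected corners top");[print(np.round(proj("top",C+i*.045*x+j*.12*y),1),"scene",np.round(proj("scene",C+i*.045*x+j*.12*y),1)) for i,j in((1,1),(1,-1),(-1,-1),(-1,1))]
hs=blue(S,215,340,110,240); print("scene hull",cv2.approxPolyDP(hs,3,True)[:,0].tolist())
# bystander change
for n,im,im0,c,hw in(("glue",T,T0,(387,214),9),("tape",T,T0,(373,194),14),("pot",T,T0,(322,103),18),("sciss",T,T0,(258,226),26)):
    u,v=c;d=np.abs(im[v-hw:v+hw,u-hw:u+hw].astype(int)-im0[v-hw:v+hw,u-hw:u+hw]).mean();print(n,round(d,1))
def orange(im):
    m=cv2.inRange(cv2.cvtColor(np.ascontiguousarray(im),cv2.COLOR_RGB2HSV),(5,170,120),(16,255,255)); k=np.zeros_like(m);k[195:225,378:400]=m[195:225,378:400]; return cv2.moments(k)
for im in(T0,T): q=orange(im);print("cap",q["m10"]/max(q["m00"],1),q["m01"]/max(q["m00"],1))
# stillness
for i in range(6): T2=read_camera("top")
print("still",np.abs(T2[120:230,340:430].astype(int)-T[120:230,340:430]).mean())
E
```

```text
t 18.32 pos [ 527.2 -191.5  233.6] jawyaw 16.75 tilt xy [ 0.04 -0.03] F [-0.7  0.4 -0.3] M [0.06 0.   0.07] open 0.957
t 18.73 pos [ 527.1 -191.4  334.7] jawyaw 16.75 tilt xy [ 0.11 -0.06] F [ 0.4 -0.8 -0.3] M [ 0.   -0.02  0.02] open 0.961
t 19.57 pos [526.7 142.2 333.6] jawyaw 17.03 tilt xy [0.12 0.09] F [-0.4  0.1 -0.8] M [ 0.02  0.02 -0.03] open 0.959
top rect ((361.4466247558594, 178.3291778564453), (31.19956398010254, 18.433395385742188), 72.6459732055664)
[348.  166.2] [ 0.5335 -0.0646  0.1465]
[365.6 160.7] [ 0.5503 -0.1134  0.1465]
[374.9 190.5] [ 0.4661 -0.1387  0.1465]
[357.3 196. ] [ 0.4497 -0.0905  0.1465]
expected corners top
[347.7 165.5] scene [279.2 196.7]
[429.5 143.4] scene [231.5 157.5]
[439.9 173.2] scene [251.8 144.4]
[357.  196.1] scene [299.6 181.3]
scene hull [[281, 170], [298, 183], [279, 197], [263, 182]]
glue 12.9
tape 40.7
pot 10.8
sciss 38.0
cap 390.5625 209.3125
cap 391.6666666666667 210.66666666666666
still 2.2913468013468012
```

```bash
for i in 1 2; do python3 -m jog '{"travel":[[-10,38,0],[-10,38,0],[-10,38,0],[-10,38,0],[-10,38,0]],"dr":[[0,0,0],[0,0,0],[0,0,0],[0,0,0],[0,0,0]],"jaw":[10,10,10,10,10]}' >/dev/null; done
python3 -m jog '{"travel":[[0,0,0],[0,0,0],[0,0,0],[0,0,0]],"dr":[[0,0,0],[0,0,0],[0,0,0],[0,0,0]],"jaw":[10,10,10,10]}' >/dev/null
python3 - <<'E'
from h import *
st()
g=lambda im:np.ascontiguousarray(im)
T0=cv2.imread("pics/top0.png")[:,:,::-1];S0=cv2.imread("pics/scene0.png")[:,:,::-1]
T=read_camera("top");S=read_camera("scene");cv2.imwrite("pics/topE.png",T[:,:,::-1]);cv2.imwrite("pics/sceneE.png",S[:,:,::-1])
def mk(im,lo,hi,b):
    m=cv2.inRange(cv2.cvtColor(g(im),cv2.COLOR_RGB2HSV),lo,hi);k=np.zeros_like(m);x0,x1,y0,y1=b;k[y0:y1,x0:x1]=m[y0:y1,x0:x1];return k
for n,im,b in(("top",T,(335,455,125,215)),("scene",S,(215,320,130,215))):
    k=mk(im,(106,120,60),(125,255,255),b);h=cv2.convexHull(cv2.findNonZero(k));r=cv2.minAreaRect(h)
    print(n,"blue hull",cv2.approxPolyDP(h,4,True)[:,0].tolist())
R=(0,150,80);
def cen(k):
    q=cv2.moments(k,True);return [round(q["m00"])]+([round(q["m10"]/q["m00"],1),round(q["m01"]/q["m00"],1)] if q["m00"] else [])
for n,lo,hi,bt,bs in(("scissors",(0,170,90),(4,255,255),(225,295,205,245),(335,385,235,295)),("tape",(60,120,50),(85,255,255),(355,392,175,212),(265,305,180,215)),("glue cap",(4,150,100),(16,255,255),(380,400,198,216),(288,302,155,172)),("pot",(95,60,20),(115,255,110),(305,340,80,125),(208,242,240,280))):
    print(n,"top",cen(mk(T0,lo,hi,bt)),cen(mk(T,lo,hi,bt)),"scene",cen(mk(S0,lo,hi,bs)),cen(mk(S,lo,hi,bs)))
for i in range(8):T2=read_camera("top")
d=np.abs(T2.astype(int)-T);print("rack diff",d[120:230,340:430].mean(),"elsewhere",d[100:200,120:200].mean())
E
```

```text
t 21.13 pos [427.9 517.4 331.9] jawyaw 16.65 tilt xy [ 0.01 -0.02] F [ 0.6 -0.3  0.6] M [-0.03 -0.04 -0.02] open 0.961
top blue hull [[438, 174], [357, 195], [349, 166], [429, 146]]
scene blue hull [[298, 183], [279, 197], [240, 159], [248, 150]]
scissors top [184, 273.9, 227.1] [179, 273.9, 227.0] scene [118, 353.5, 250.8] [171, 350.5, 262.8]
tape top [1, 384.0, 198.0] [0] scene [119, 282.9, 198.0] [78, 284.7, 200.7]
glue cap top [54, 389.6, 208.4] [55, 389.7, 208.4] scene [49, 295.0, 163.6] [49, 295.0, 163.6]
pot top [3, 311.3, 99.3] [2, 311.0, 97.5] scene [397, 226.4, 263.7] [392, 226.4, 263.7]
rack diff 2.338787878787879 elsewhere 2.1496666666666666
```

```bash
python3 -c "
from plant import *
print(sign_off(), get_state()['time'])"
```

```text
the job is handed in; nothing more can be done
the job is handed in; nothing more can be done
```

The cover is hanging by its bar in both hooks of the plywood rack, and I handed the job in at about 22 s. I pushed both bolts out first; each stopped moving under about 17–18 N. I then lifted the cover level, carried it over the glue bottle and lowered it onto the hooks before letting go.

**Seating:**
- **Height:** the bar stopped at about 199.3 mm, against 199.5 mm for the seat.
- **Load:** as I pressed down, most of it was on hook a (about 0.4 N m of moment). I didn't see that even out, because the force reading only covers the time the gripper held the bar.
- **After release:** the cover's corners in the top picture were within about 3 pixels of where they should be.

**Still hanging:** pictures taken 0.4 s apart differed no more around the rack than elsewhere (2.3 against 2.1), so I saw no movement. The arm was well clear.

**Bystanders:**
- **Glue cap:** unchanged in both views.
- **Pencil pot:** unchanged in the scene view.
- **Scissors:** unchanged in the top view. The scene check disagreed; its mask probably picked up red things inside the opened box.
- **Tape roll:** not confirmed by the final numbers. The colour mask found almost none of it in the top view, and the cover hides part of it in the scene view. It looked undisturbed in the last picture I viewed.

I had used all 12 pictures before letting go, so the final checks are by numbers only.

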